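# Hold a mould slide home against its spring while the stop strap is fitted

### The arm

A 6-joint arm with a two-finger parallel gripper is mounted at the origin on the work surface; the furniture and walls round the work are solid. World frame = base frame: x ahead of the robot, y to its left, z up, the work surface at z = 0. Lengths are in mm, angles in rad, forces in N, time in s.
With the tool pointing down it reaches from about 400 to 925 mm from the base axis. Payload 12.5 kg.
Tool frame: the origin (TCP) lies at the very end of the fingers, on their centre line; the grasp point (between the pads) lies 19 mm behind it; z points along the fingers, y is the direction in which the jaws open and shut (so a half turn about z gives the same grasp; the last joint's range is limited). The gripper opens to 95 mm and grips with 3 to 60 N. Pads are 20 mm wide; open, the fingers measure 119 mm over their backs; the gripper's body (75 mm by 180 mm) begins 59 mm behind the grasp point.
Start: joints at [1.059, 0.491, 1.559, -0, 1.092, -0.106], TCP at [246.707, 574.267, 214.661] pointing down, gripper open.
Joint ranges: [-3.1, 3.1], [-0.84, 2.19], [0.05, 2.79], [-1.13, 4.28], [0.06, 2.93], [-2.69, 2.69]. Speed limits (rad/s): [2.22, 2.22, 2.79, 3.14, 3.14, 3.14].

### API

Orientations are given as [roll, pitch, yaw] about the fixed x, y, z axes, in that order (R = Rz(yaw) Ry(pitch) Rx(roll)).
In Python, from cell import env gives the robot as it stands.
- The arm moves only by the shell command python3 -m pendant 'ROWS'. ROWS is JSON, a list that holds one entry, the list of rows, each a list of 5 numbers: the opening, from 0 (shut) to 1 (fully open), then the shift along the tool's x, y, z in m, then the turn about the tool's z in rad. A call has exactly 8 rows; each row is the pose to reach, as a shift and turn from the pose commanded when the call began, along the tool's axes at that moment; what a row does not reach only later rows make up. A row lasts 1/10 s, in which the tool goes at most 50 mm and 8.59 degrees, less where a joint would pass 70% of its speed; a pose out of reach is approached as far as the arm can. A call with a gripper value outside its range is refused whole. The fingers move at their own pace and stop on an object; the grip force is fixed at half the most. Time passes only in rows, so rows that repeat a pose let the fingers close, or fill a call up. It gives the time, the measured TCP pose, the force and the opening at its end, in the units of the state.
- env.state(): the state, without advancing time (a new reading comes with each control period).
- env.read_camera(name): name is "side" or "top"; returns a dict with "image" (384x512x3 uint8, blue, green, red), "range_z" (384x512 float32, mm along the optical axis (not along the pixel's ray), 0 where there is no reading), "fx", "fy", "cx", "cy" (pixels), "rvec" (rotation vector, rad) and "tvec" (3), from world to camera coordinates, as OpenCV has them. Camera axes: x right, y down, z forward; pixel columns grow to the right and rows downward; lengths in mm; the calibration is good to about 2 mm. A picture is of the moment at which its call begins.
- env.job_done(): hands the job in, once; it reports no verdict.
The state is a dict: "t": time; "joints": joint angles; "qvel": joint speeds; "tau": joint torques, N m; "eef_pos": TCP position; "tcp_rot": TCP orientation; "ft_force": force on the tool from outside, world axes, zero at the start; "moment": the same for the moment, N m; "opening": opening from 0.0 (shut) to 1.0 (fully open).
Only numpy, scipy, OpenCV 4.12 (cv2) and the standard library are available. Lean on these libraries where they do the work, as an engineer would, in place of code of your own. Each camera call takes 0.05 s, during which the arm holds its last target. There are 200 camera calls.

### The job

Pick up the mould slide (the steel block with a narrow nose at one end and a sloping heel at the other), lower it gently between the two rails of the mould plate with its nose towards the cavity block, and push it forward against the spring plunger until its heel end is flush with the ends of the rails or a few millimetres (up to 5) inside them: a steady push of 10 to 16 N, and never so hard that the spring is driven in much beyond that. Finish holding it there: keep it gripped from above by its body and pressed against the spring as your program ends, with the space behind its heel end free, because I will then screw the stop strap across the rail ends. Leave the other loose parts (insert, bushing, strap) where they lie.

Things in the scene. Friction and masses are not known exactly. Their poses are not given: they have to be found in the camera images.
- slide: mould slide, loose, bare steel, 0.5 kg, upright: foot 80 x 48 x 10 mm (x, y, z), on it a body 80 x 40 mm, flat top 46 mm high. Origin: centre of the underside; z up, x from heel (-x) to nose (+x). Grip the body's sides (y = +-20 mm, z = 10 to 46 mm) under the flat top (x = -15 to +40 mm); behind it the heel slopes down to z = 30 mm at the end face x = -40 mm. Front face x = +40 mm
- slide_heel (a point): middle of the slide's heel end face, 40 mm behind its origin, 6 mm above its underside
- slide_nose (a point): tip of the slide's nose, 72 mm ahead of its origin, 34 mm above its underside; the nose is 22 mm wide, 12 mm high (z = 28 to 40 mm) and 32 mm long
- slideway: fixed mould plate 220 x 160 x 24 mm; origin: centre of its underside; z up, x = push direction. On its top (z = 24 mm) two rails 12 mm high, 20 mm wide, x = -75 to +30 mm, inner faces y = +-26 mm (the 48 mm foot has 2 mm play a side), open above and at -x. Behind them the cavity block, x = 30 to 100 mm, 120 mm wide, top z = 80 mm, with a nose pocket 30 mm wide, z = 48 to 68 mm, 45 mm deep
- rail_end (a point): midpoint between the rails' -x ends (plate x = -75 mm, y = 0, z = 30 mm): the slide's heel end face must come level with it in the plate's x, or up to 5 mm beyond it towards the block
- plunger (a joint): spring plunger between the rails: how far it is pushed in, m; 0 free, 0.018 at its end stop. Spring 1.25 N per mm, no preload: 0.008 (10 N) with the slide's heel flush with the rail ends, 0.013 (16 N) with it 5 mm inside
- plunger_head (a point): centre of the plunger's round head (18 mm across), which faces -x and meets the slide's front face; free, it stands at plate x = -3 mm, 12 mm above the plate's top; the slide touches it when its heel is 8 mm proud of the rail ends
- insert: core insert, steel block 36 x 50 x 25 mm with a step and a hole, loose bystander; origin at the centre of its underside
- bushing: flanged steel guide bushing, 32 mm across, 34 mm high, standing, loose bystander; origin at the centre of its underside
- strap: the slotted steel stop strap, 100 x 30 x 16 mm, lying left of the plate, loose bystander; origin at the centre of its underside

How it is judged:
By the outcome, as a careful person would: the job done as asked, in the order asked, and still so for the second after the job is handed in, while the arm keeps its last pose, push and grip.
It also fails if it takes over 48 s, if anything falls off the work surface, if the arm or the gripper's body presses on something with over 40 N, if the wrist force passes 120 N, or if a joint passes its speed limit or range.

## Working session

There is one attempt and no reset: what is moved stays moved. The work goes in short steps, Python scripts to look and compute and a shell command to move; the robot and the scene stay as the last step left them, time stands still between calls to the robot, and variables do not carry over. Pictures are saved under pics/ and viewed, about 8 in all and at most 12, crops included, and the job is handed in when it is done.

```bash
mkdir -p pics; cat > h.py <<'E'
import numpy as np, cv2
from cell import env
def cam(n):
    c=env.read_camera(n); R=cv2.Rodrigues(np.array(c["rvec"],float))[0]; t=np.array(c["tvec"],float).ravel()
    z=c["range_z"].astype(float); v,u=np.indices(z.shape)
    P=np.stack([(u-c["cx"])/c["fx"]*z,(v-c["cy"])/c["fy"]*z,z],-1)
    W=(P-t)@R; W[z==0]=np.nan
    return c,W,R,t
E
python3 - <<'E'
from h import *
s=env.state(); print({k:np.round(v,3).tolist() for k,v in s.items()})
for n in("top","side"):
    c,W,R,t=cam(n); cv2.imwrite(f"pics/{n}0.png",c["image"]); np.savez(f"{n}0.npz",W=W,im=c["image"]); print(n,-R.T@t, c["fx"],R[2])
E
```

```text
{'t': 0.0, 'joints': [1.059, 0.492, 1.559, 0.0, 1.092, -0.106], 'qvel': [-0.0, -0.001, 0.001, 0.003, 0.0, 0.001], 'tau': [-0.003, -61.265, -25.818, 0.069, 0.048, -0.0], 'eef_pos': [246.573, 574.053, 214.064], 'tcp_rot': [-3.141, -0.0, 2.736], 'ft_force': [0.559, -0.217, -0.313], 'moment': [-0.029, 0.015, -0.047], 'opening': 0.999}
top [ 444.97201571   16.75103341 1294.957729  ] 390.5828106815149 [ 0.07628853 -0.00485471 -0.99707397]
side [  325.67357269 -1024.74355262   674.85772736] 430.0754212388974 [ 0.18848711  0.84355327 -0.50288218]
```

View pics/top0.png

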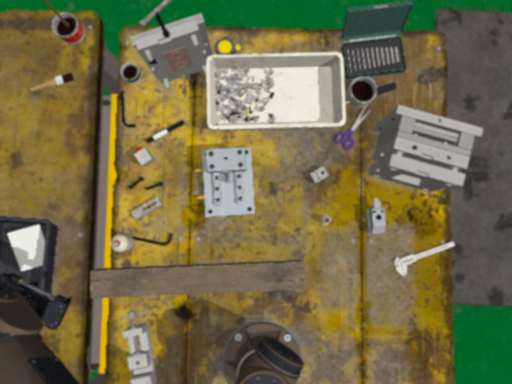

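View pics/side0.png

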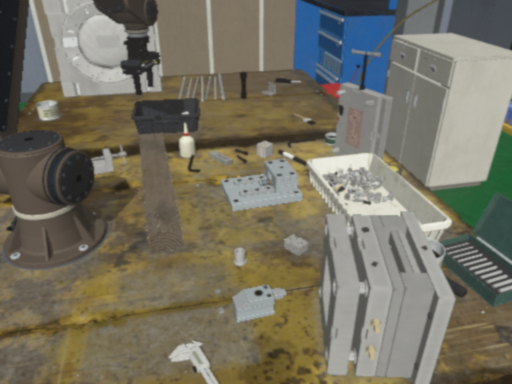

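Top view: up is +x and left is +y. The plate is at about (229,182) with its block end up, the slide at (376,216) with its nose up, the insert at (318,173), the bushing at (326,220) and the strap at (145,207). The side view shows the same layout, with the slide at (258,302) and the plate at (262,185).

```bash
python3 - <<'E'
from h import *
d=np.load("top0.npz"); e=np.load("side0.npz")
a=d["im"][140:225,190:265]; b=d["im"][190:245,355:400]
A=cv2.resize(a,None,fx=5.3,fy=5.3,interpolation=cv2.INTER_CUBIC)[:450,:397]; B=cv2.resize(b,None,fx=8,fy=8,interpolation=cv2.INTER_CUBIC)
I=np.zeros((450,770,3),np.uint8); I[:A.shape[0],:A.shape[1]]=A; I[:B.shape[0],400:400+B.shape[1]]=B
cv2.imwrite("pics/c0.png",I)
for n,W,boxes in(("top",d["W"],dict(slide=(355,190,400,245),plate=(190,140,265,225))),("side",e["W"],dict(slide=(225,275,295,330),plate=(215,150,310,215)))):
  for k,(u0,v0,u1,v1) in boxes.items():
    w=W[v0:v1,u0:u1].reshape(-1,3); w=w[np.isfinite(w[:,0])]
    h=np.histogram(w[:,2],np.arange(-6,90,4)); print(n,k,h[0])
    for lo,hi in(((42,50),(8,50)) if k=="slide" else ((20,28),(33,39),(76,84),(12,90))):
      q=w[(w[:,2]>lo)&(w[:,2]<hi)]
      if len(q)>5:
        r=cv2.minAreaRect(q[:,:2].astype(np.float32)); print(lo,hi,len(q),np.round(q.mean(0),1),np.round(r[0],1),np.round(r[1],1),round(r[2],2))
E
```

```text
top slide [759 927 158  26  17  11   9  14  17  33  52  79 141  85   6   0   0   0
   0   0   0   0   0]
42 50 226 [ 466.1 -366.    45.3] [ 474.7 -365.8] [87.7 40.3] 4.67
8 50 471 [ 463.5 -362.5   37.9] [ 470.3 -364.4] [110.8  45.9] 3.55
top plate [1148 1272  201    5   11   57  543 1018  320  119  237  102   29   10
    6    4    6    6    8    9  185  522  129]
20 28 1637 [544.8 114.5  23.7] [575.1 128.3] [219.4 180.4] 4.72
33 39 327 [555.1 115.6  36. ] [582.2 115.7] [ 98.1 163.4] 88.7
76 84 764 [640.7 122.6  79.7] [641.6 123.2] [ 71.2 119.7] 3.93
12 90 3321 [573.2 118.4  40. ] [575.8 131.4] [220.4 186.1] 4.26
side slide [  35 2125  407   62   98   63   57   60   64   86  128  156  141  350
    6    0    0    0    0    0    0    0    0]
42 50 491 [ 463.3 -369.9   46.7] [ 470.8 -367.4] [86.  43.3] 3.82
8 50 1240 [ 458.3 -376.9   35. ] [ 468.4 -369.3] [112.   46.8] 4.05
side plate [ 166 2361  523  177  212  218  149  668  345  120  216  145   51   47
   43   38   38   44   48   57   39  294  124]
20 28 1008 [544.6  99.4  25. ] [598.1 213.3] [284.5 358.6] 4.06
33 39 317 [566.1 106.9  36.5] [633.5 169.9] [326.5 206.5] 54.98
76 84 429 [637.4 115.   81. ] [638.3 122.2] [ 71.  125.1] 3.48
12 90 2793 [583.7 119.3  39.2] [615.3 222.9] [402.8 310.1] 87.68
```

View pics/c0.png

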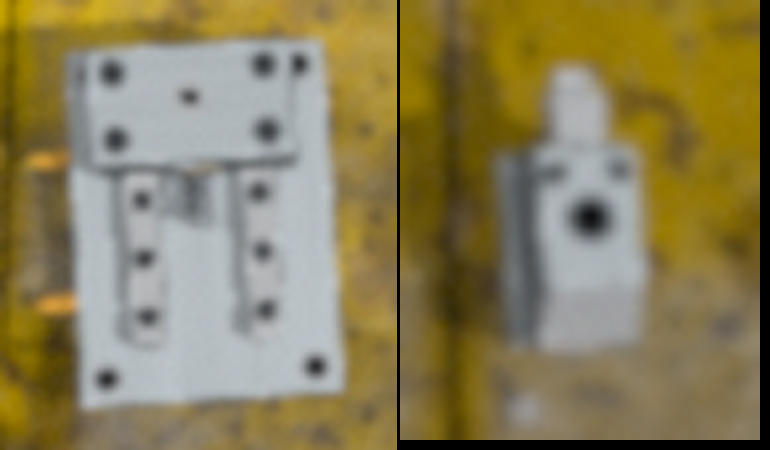

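The crop shows the plate turned about +4° (block top, rails at crop x 145 and 260) and the slide about the same, nose up. I'll refine both now.

```bash
python3 - <<'E'
from h import *
for n in("top","side"):
    W=np.load(f"{n}0.npz")["W"].reshape(-1,3); W=W[np.isfinite(W[:,0])]
    def fr(o,yaw):
        c,s=np.cos(yaw),np.sin(yaw); q=W-np.array([*o,0]); return np.c_[q[:,0]*c+q[:,1]*s,-q[:,0]*s+q[:,1]*c,q[:,2]]
    def rng(x): return np.round(np.percentile(x,[1,99]),1)
    Q=fr((577,118.6),np.radians(4.0))
    b=Q[(abs(Q[:,2]-80)<5)&(abs(Q[:,0]-65)<60)&(abs(Q[:,1])<90)]
    print(n,"block x",rng(b[:,0]),"y",rng(b[:,1]), cv2.minAreaRect(b[:,:2].astype(np.float32))[2])
    p=Q[(Q[:,2]>12)&(Q[:,2]<40)&(abs(Q[:,0]+90)<12)&(abs(Q[:,1])<95)]; print(" plate y near -x end",rng(p[:,1]))
    p=Q[(Q[:,2]>17)&(Q[:,2]<30)&(abs(Q[:,0]+100)<30)&(abs(Q[:,1])<60)]; print(" plate -x edge",rng(p[:,0]))
    r=Q[(Q[:,2]>31)&(Q[:,2]<42)&(Q[:,0]>-90)&(Q[:,0]<20)&(abs(Q[:,1])<60)]
    for sg in(1,-1):
        k=r[r[:,1]*sg>0]; print(" rail",sg,"x",rng(k[:,0]),"y",rng(k[:,1]),"mean",k.mean(0).round(1),"slope deg",np.degrees(np.polyfit(k[:,0],k[:,1],1)[0]).round(2))
    Q=fr((454,-367),np.radians(4.0)); s=Q[(abs(Q[:,0]-16)<75)&(abs(Q[:,1])<40)&(Q[:,2]>6)]
    f=s[(s[:,2]>43)]; print(" slide flat x",rng(f[:,0]),"y",rng(f[:,1]),cv2.minAreaRect(f[:,:2].astype(np.float32)))
    g=s[(s[:,0]>48)&(s[:,2]>34)]; print(" nose x",rng(g[:,0]),"y",rng(g[:,1]))
    g=s[(s[:,2]>15)&(s[:,0]<40)]; print(" body x",rng(g[:,0]),"y",rng(g[:,1]))
    for sl in(-30,-10,10,30): 
        g=s[(s[:,2]>24)&(abs(s[:,0]-sl)<10)];print("  sect",sl,rng(g[:,1]))
    m=W[(W[:,2]>60)&(W[:,0]>400)&(W[:,0]<800)&(W[:,1]<-200)&(W[:,1]>-600)]; print(" mould min x",m[:,0].min(),"max y",m[:,1].max(),"z",m[:,2].max())
    m=W[(W[:,2]>150)&(W[:,0]>300)&(W[:,0]<700)&(W[:,1]<400)&(W[:,1]>-450)]; print(" tall",len(m), m.min(0) if len(m) else 0,m.max(0) if len(m) else 0)
E
```

```text
top block x [29.5 98.8] y [-58.8  58.3] 0.33375978469848633
 plate y near -x end [-79.5  76.6]
 plate -x edge [-110.2  -70.8]
 rail 1 x [-73.3  18.4] y [ 3.2 45.7] mean [-27.2  34.   35.8] slope deg -2.86
 rail -1 x [-74.2  18.9] y [-46.2  -0.7] mean [-24.9 -33.9  36.2] slope deg 6.04
 slide flat x [-19.2  45.4] y [-19.8  19.4] ((18.240842819213867, -0.3019580841064453), (79.2225341796875, 40.27584457397461), 0.6659044623374939)
 nose x [48.2 71.4] y [-10.8  10.8]
 body x [-38.2  39.1] y [-19.9  20.6]
  sect -30 [-20.   20.5]
  sect -10 [-20.   20.2]
  sect 10 [-19.8  19.6]
  sect 30 [-19.9  20.3]
 mould min x 554.3277419302126 max y -201.080285947619 z 218.6671827034494
 tall 1484 [ 581.43926234 -449.91966955  150.25432476] [ 699.93114164 -346.29396288  218.6671827 ]
side block x [26.4 96. ] y [-62.3  56.9] 89.48313903808594
 plate y near -x end [-83.1  75.3]
 plate -x edge [-113.6  -71. ]
 rail 1 x [-77.8  18.6] y [13.6 45.8] mean [-31.3  31.9  36.3] slope deg -1.06
 rail -1 x [-77.8  19.2] y [-52.5  -1.1] mean [-25.2 -35.5  36.7] slope deg 9.26
 slide flat x [-23.1  51.8] y [-21.9  19.3] ((15.582572937011719, -1.6072769165039062), (43.31401443481445, 83.15361785888672), 89.81548309326172)
 nose x [48.2 69.7] y [-13.    9.5]
 body x [-41.2  38.2] y [-22.8  18.7]
  sect -30 [-22.9  18.9]
  sect -10 [-22.3  18.8]
  sect 10 [-22.3  18.2]
  sect 30 [-22.5  18.6]
 mould min x 551.3809703800889 max y -344.4818630698872 z 218.02133729183421
 tall 1766 [ 579.16728863 -449.95837737  150.66450319] [ 699.96722325 -344.48186307  218.02133729]
```

```bash
python3 -m pendant '[[[1,-0.02,-0.04,0,-0.07],[1,-0.07,-0.06,0,-0.14],[1,-0.12,-0.08,0,-0.21],[1,-0.17,-0.10,0,-0.28],[1,-0.21,-0.12,0,-0.35],[1,-0.25,-0.14,0,-0.42],[1,-0.29,-0.16,0,-0.476],[1,-0.33,-0.18,0,-0.476]]]'
```

```text
t: 0.9
eef_pos: [479.8, 276.8, 214.5]
tcp_rot: [-3.142, -0.0, -3.07]
ft_force: [0.5, 0.9, -0.2]
opening: 0.998
```

```bash
python3 -m pendant '[[[1,0.005,-0.04,0,0],[1,0.01,-0.085,0,0],[1,0.015,-0.13,0,0],[1,0.02,-0.175,0,0],[1,0.025,-0.22,0,0],[1,0.03,-0.265,0,0],[1,0.03,-0.31,0,0],[1,0.03,-0.35,0,0]]]'; python3 -m pendant '[[[1,0.005,-0.04,0,0],[1,0.01,-0.085,0,0],[1,0.015,-0.13,0,0],[1,0.02,-0.175,0,0],[1,0.025,-0.22,0,0],[1,0.03,-0.26,0,0],[1,0.037,-0.291,0,0],[1,0.037,-0.291,0,0]]]'
```

```text
t: 1.7
eef_pos: [473.1, -74.7, 214.6]
tcp_rot: [3.142, 0.0, -3.072]
ft_force: [0.6, 0.7, 0.2]
opening: 0.999
t: 2.5
eef_pos: [456.1, -368.7, 213.8]
tcp_rot: [3.142, -0.0, -3.075]
ft_force: [-0.7, 0.2, -1.0]
opening: 1.0
```

```bash
python3 -m pendant '[[[1,-0.003,0.001,0.03,0],[1,-0.003,0.001,0.07,0],[1,-0.003,0.001,0.11,0],[1,-0.003,0.001,0.15,0],[1,-0.003,0.001,0.175,0],[1,-0.003,0.001,0.19,0],[1,-0.003,0.001,0.197,0],[1,-0.003,0.001,0.197,0]]]'; python3 - <<'E'
from h import *
c,W,R,t=cam("side"); cv2.imwrite("pics/s1.png",cv2.resize(c["image"][190:370,160:360],None,fx=3.3,fy=3.3,interpolation=cv2.INTER_CUBIC)); s=env.state();print(s["eef_pos"],s["ft_force"])
E
```

```text
t: 3.3
eef_pos: [459.8, -363.5, 17.0]
tcp_rot: [3.14, -0.001, -3.071]
ft_force: [-0.9, -0.2, -0.8]
opening: 1.004
[ 460.10119697 -363.88829064   17.86788514] [-0.61120485 -0.15973336  0.69696591]
```

View pics/s1.png

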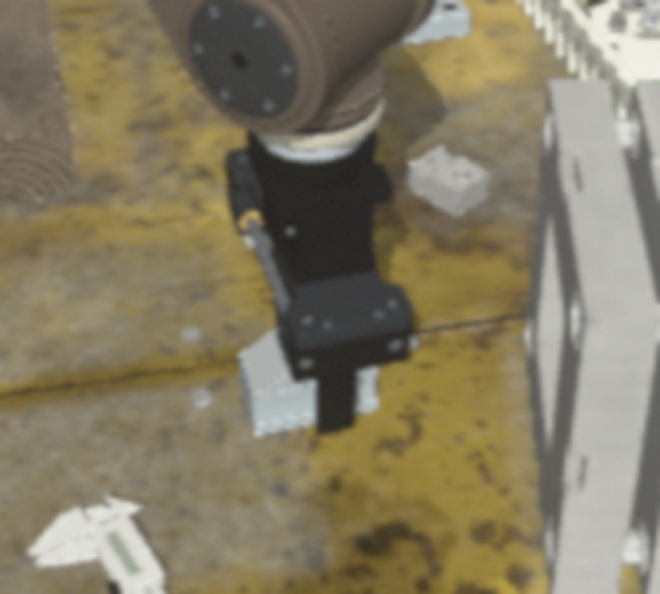

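The fingers straddle the slide's body (crop 335,400), clear of everything. Closing now.

```bash
python3 -m pendant '[[[1,0,-0.002,0,0],[0.8,0,-0.004,0,0],[0.6,0,-0.004,0,0],[0.4,0,-0.004,0,0],[0.2,0,-0.004,0,0],[0.2,0,-0.004,0,0],[0.2,0,-0.004,0,0],[0.2,0,-0.004,0,0]]]';python3 -m pendant '[[[0.2,0,0,-0.002,0],[0.2,0,0,-0.008,0],[0.2,0,0,-0.02,0],[0.2,0,0,-0.04,0],[0.2,0,0,-0.07,0],[0.2,0,0,-0.1,0],[0.2,0,0,-0.1,0],[0.2,0,0,-0.1,0]]]'
```

```text
t: 4.15
eef_pos: [460.2, -368.2, 17.6]
tcp_rot: [3.141, -0.0, -3.071]
ft_force: [-0.2, 0.8, 0.9]
opening: 0.469
t: 4.95
eef_pos: [460.1, -368.2, 118.1]
tcp_rot: [-3.141, 0.001, -3.071]
ft_force: [0.3, -0.0, -5.7]
opening: 0.417
```

```bash
python3 -m pendant '[[[0.2,-0.005,0.02,0,0],[0.2,-0.015,0.06,0,0],[0.2,-0.025,0.1,0,0],[0.2,-0.035,0.14,0,0],[0.2,-0.045,0.18,0,0],[0.2,-0.05,0.22,0,0],[0.2,-0.055,0.25,0,0],[0.2,-0.055,0.26,0,0]]]';python3 -m pendant '[[[0.2,-0.005,0.03,0,0],[0.2,-0.015,0.07,0,0],[0.2,-0.025,0.11,0,0],[0.2,-0.035,0.15,0,0],[0.2,-0.04,0.18,0,0],[0.2,-0.043,0.2,0,0],[0.2,-0.043,0.21,0,0],[0.2,-0.043,0.216,0,0]]]';python3 -m pendant '[[[0.2,0,0,0.01,0],[0.2,0,0,0.02,0],[0.2,0,0,0.03,0],[0.2,0,0,0.038,0],[0.2,0,0,0.044,0],[0.2,0,0,0.044,0],[0.2,0,0,0.044,0],[0.2,0,0,0.044,0]]]'
python3 - <<'E'
from h import *
a=[]
for n,(u0,v0,u1,v1) in(("top",(180,135,270,225)),("side",(200,110,320,220))):
    c,W,R,t=cam(n); np.savez(f"{n}1.npz",W=W,im=c["image"]); a.append(cv2.resize(c["image"][v0:v1,u0:u1],(400,400 if n=="top" else 367),interpolation=cv2.INTER_CUBIC))
I=np.zeros((400,800,3),np.uint8); I[:,:400]=a[0]; I[:367,400:]=a[1]; cv2.imwrite("pics/p2.png",I); s=env.state();print(s["eef_pos"],s["ft_force"],s["tcp_rot"])
E
```

```text
t: 5.75
eef_pos: [495.9, -101.7, 116.5]
tcp_rot: [3.14, -0.002, -3.069]
ft_force: [0.5, -0.3, -5.2]
opening: 0.417
t: 6.55
eef_pos: [524.0, 113.8, 117.0]
tcp_rot: [-3.142, -0.001, -3.071]
ft_force: [-0.1, -0.3, -3.8]
opening: 0.418
t: 7.35
eef_pos: [524.8, 113.4, 74.0]
tcp_rot: [3.142, 0.001, -3.071]
ft_force: [-0.5, -0.6, -4.4]
opening: 0.418
[524.75761366 113.4513587   74.01399563] [-0.28177649 -0.52255961 -4.1212033 ] [ 3.14150024e+00  8.01151193e-04 -3.07138112e+00]
```

View pics/p2.png

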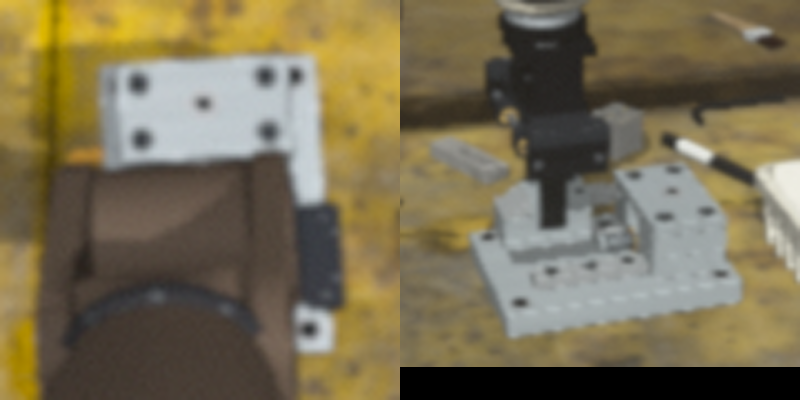

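Side view: the slide is held upright above the rails (crop 545,220), nose towards the block. Top view is blocked by the arm. I'll compare slide side face to block side face in the same side depth image.

```bash
python3 - <<'E'
from h import *
d=np.load("side1.npz"); W=d["W"].reshape(-1,3); im=d["im"].reshape(-1,3).astype(int)
c,s=np.cos(np.radians(4)),np.sin(np.radians(4))
o=np.isfinite(W[:,0]); 
q=W-np.array([575.5,117.3,0]); Q=np.c_[q[:,0]*c+q[:,1]*s,-q[:,0]*s+q[:,1]*c,q[:,2]]
g=o&(im.min(1)>75)  # light grey, no black fingers
def show(n,m,ax):
    k=Q[m&g]; print(n,len(k),"med",np.round(np.median(k[:,ax]),2),"sd",k[:,ax].std().round(2), "slope deg",np.degrees(np.polyfit(k[:,0],k[:,1],1)[0]).round(2))
B=lambda x0,x1,y0,y1,z0,z1:(Q[:,0]>x0)&(Q[:,0]<x1)&(Q[:,1]>y0)&(Q[:,1]<y1)&(Q[:,2]>z0)&(Q[:,2]<z1)
show("block -y face",B(35,92,-70,-52,45,74),1)
show("plate -y face",B(-105,105,-90,-72,5,18),1)
show("slide body -y face",B(-95,-22,-32,-12,73,84),1)
show("slide foot -y face",B(-95,-22,-36,-16,58,65),1)
k=Q[B(-110,0,-15,15,90,108)&g]; print("slide top z",np.median(k[:,2]),"y rng",np.percentile(k[:,1],[2,98]))
k=Q[B(-120,10,-30,30,66,108)&g]; print("slide x rng",np.percentile(k[:,0],[.5,1,99,99.5]))
k=Q[B(20,120,-50,50,76,90)&g]; print("block x rng",np.percentile(k[:,0],[1,99]),"z",np.median(k[:,2]))
k=Q[B(-110,110,-76,-52,18,30)&g]; print("plate top z",np.median(k[:,2]), "x",np.percentile(k[:,0],[1,99]))
E
```

```text
block -y face 144 med -58.05 sd 2.13 slope deg -0.2
plate -y face 250 med -78.5 sd 2.03 slope deg 0.27
slide body -y face 64 med -21.85 sd 2.5 slope deg 0.19
slide foot -y face 42 med -25.67 sd 1.79 slope deg -0.77
slide top z 98.91154747777554 y rng [-13.97350606  14.37262347]
slide x rng [-98.718781   -98.67237726   8.64737593   8.76149797]
block x rng [28.15712379 96.66904986] z 81.40060039837618
plate top z 25.36651759441908 x [-107.39516607  104.53538965]
```

Face depths are too noisy to trust (they contradict the top-edge fits, which agree within 0.5 mm). I'll lower slowly and watch force and moment.

```bash
python3 -m pendant '[[[0.2,0,0,0.006,0],[0.2,0,0,0.012,0],[0.2,0,0,0.016,0],[0.2,0,0,0.018,0],[0.2,0,0,0.019,0],[0.2,0,0,0.02,0],[0.2,0,0,0.021,0],[0.2,0,0,0.021,0]]]'; python3 -c "
from h import *
s=env.state();print(s['moment'],s['eef_pos'],s['ft_force'])";python3 -m pendant '[[[0.2,0,0,0.0005,0],[0.2,0,0,0.001,0],[0.2,0,0,0.0015,0],[0.2,0,0,0.002,0],[0.2,0,0,0.0025,0],[0.2,0,0,0.003,0],[0.2,0,0,0.003,0],[0.2,0,0,0.003,0]]]'; python3 -c "
from h import *
s=env.state();print(s['moment'],s['eef_pos'],s['ft_force'])"
```

```text
t: 8.25
eef_pos: [524.6, 113.5, 53.8]
tcp_rot: [3.142, 0.001, -3.071]
ft_force: [-4.4, -0.9, 10.4]
opening: 0.422
[-0.35418848  0.87929914 -0.1043528 ] [524.59958643 113.45874865  53.7875013 ] [-4.4223125  -0.88691589 10.40124791]
t: 9.05
eef_pos: [524.7, 113.8, 49.5]
tcp_rot: [3.141, 0.0, -3.071]
ft_force: [0.2, 6.2, -3.4]
opening: 0.42
[ 1.20206529 -0.04034708  0.09612209] [524.69671507 113.81765405  49.49780185] [ 0.16856648  6.23216807 -3.43308651]
```

It touched a rail edge at first (10 N), then slid in; now the -y rail presses with 6 N sideways. I'll ease it +y and check.

```bash
python3 -m pendant '[[[0.2,0,0.0003,0,0],[0.2,0,0.0006,0,0],[0.2,0,0.001,0,0],[0.2,0,0.0013,0,0],[0.2,0,0.0015,0,0],[0.2,0,0.0015,0,0],[0.2,0,0.0015,0,0],[0.2,0,0.0015,0,0]]]'; python3 - <<'E'
from h import *
c,W,R,t=cam("side"); np.savez("side2.npz",W=W,im=c["image"]); cv2.imwrite("pics/s3.png",cv2.resize(c["image"][130:215,210:315],None,fx=7,fy=7,interpolation=cv2.INTER_CUBIC)); s=env.state();print(s['moment'],s['eef_pos'],s['ft_force'])
E
```

```text
t: 9.85
eef_pos: [524.5, 114.9, 49.6]
tcp_rot: [3.142, 0.0, -3.071]
ft_force: [-0.2, 0.5, -5.3]
opening: 0.419
[ 0.04308116 -0.00211034 -0.02002854] [524.44990316 114.91023321  49.62440444] [ 0.15736603 -0.02194305 -4.72230488]
```

View pics/s3.png

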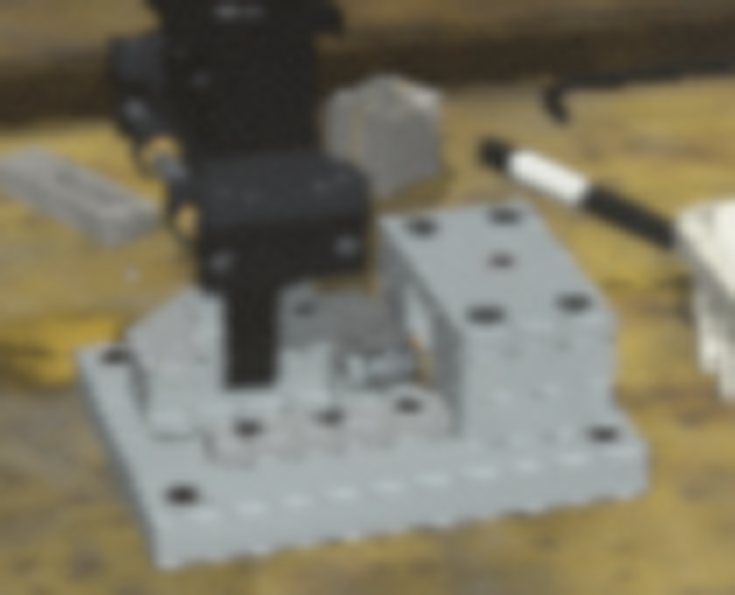

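The slide sits between the rails with its nose facing the pocket (crop 340,320). The lateral load is gone. Continuing down.

```bash
python3 -m pendant '[[[0.2,0,0.0003,0.001,0],[0.2,0,0.0007,0.002,0],[0.2,0,0.0007,0.003,0],[0.2,0,0.0007,0.004,0],[0.2,0,0.0007,0.005,0],[0.2,0,0.0007,0.006,0],[0.2,0,0.0007,0.0065,0],[0.2,0,0.0007,0.0065,0]]]'; python3 -c "
from h import *
s=env.state();print(s['moment'],s['eef_pos'],s['ft_force'])";python3 -m pendant '[[[0.2,0,0,0.0003,0],[0.2,0,0,0.0005,0],[0.2,0,0,0.0008,0],[0.2,0,0,0.001,0],[0.2,0,0,0.001,0],[0.2,0,0,0.001,0],[0.2,0,0,0.001,0],[0.2,0,0,0.001,0]]]'; python3 -c "
from h import *
s=env.state();print(s['moment'],s['eef_pos'],s['ft_force'])"
```

```text
t: 10.7
eef_pos: [524.4, 115.6, 43.1]
tcp_rot: [3.142, -0.0, -3.071]
ft_force: [0.1, 1.1, -4.7]
opening: 0.421
[ 0.03358998  0.00670278 -0.00064709] [524.37248059 115.59582942  43.05993515] [ 0.05932692  1.11968472 -4.74939532]
t: 11.5
eef_pos: [524.5, 115.6, 42.3]
tcp_rot: [3.142, 0.0, -3.071]
ft_force: [-1.1, -0.2, 1.5]
opening: 0.419
[ 0.00932541  0.28709552 -0.02310497] [524.46692094 115.62590338  42.30377335] [-1.09094323 -0.19209413  1.48018766]
```

```bash
python3 -m pendant '[[[0.2,-0.001,0,0,0],[0.2,-0.003,0,0,0],[0.2,-0.005,0,0,0],[0.2,-0.007,0,0,0],[0.2,-0.009,0,0,0],[0.2,-0.0105,0,0,0],[0.2,-0.012,0,0,0],[0.2,-0.012,0,0,0]]]'; python3 -c "
from h import *
s=env.state();print(s['moment'],s['eef_pos'],s['ft_force'])";python3 -m pendant '[[[0.2,-0.001,0,0,0],[0.2,-0.002,0,0,0],[0.2,-0.003,0,0,0],[0.2,-0.004,0,0,0],[0.2,-0.005,0,0,0],[0.2,-0.006,0,0,0],[0.2,-0.006,0,0,0],[0.2,-0.006,0,0,0]]]'; python3 -c "
from h import *
s=env.state();print(s['moment'],s['eef_pos'],s['ft_force'])"
```

```text
t: 12.3
eef_pos: [535.9, 116.5, 42.3]
tcp_rot: [3.142, -0.001, -3.071]
ft_force: [-4.3, -0.1, 5.0]
opening: 0.421
[-0.00234009  0.75636819  0.01063513] [535.93840823 116.47904984  42.28891419] [-4.32580527 -0.12328174  4.95541776]
t: 13.1
eef_pos: [540.9, 116.8, 42.3]
tcp_rot: [3.142, -0.003, -3.071]
ft_force: [-9.7, -0.8, 7.6]
opening: 0.414
[-0.07837011  1.48717087 -0.0023666 ] [540.94098178 116.81227429  42.33035999] [-9.71722509 -0.84372641  7.61899545]
```

```bash
python3 -m pendant '[[[0.2,0,0,-0.0001,0],[0.2,0,0,-0.0002,0],[0.2,-0.0005,0,-0.0003,0],[0.2,-0.001,0,-0.0003,0],[0.2,-0.0015,0,-0.0003,0],[0.2,-0.002,0,-0.0003,0],[0.2,-0.002,0,-0.0003,0],[0.2,-0.002,0,-0.0003,0]]]'; python3 - <<'E'
from h import *
c,W,R,t=cam("side"); np.savez("side3.npz",W=W,im=c["image"]); cv2.imwrite("pics/s4.png",cv2.resize(c["image"][160:212,212:312],None,fx=8,fy=8,interpolation=cv2.INTER_CUBIC)); s=env.state();print(s['moment'],s['eef_pos'],s['ft_force'])
E
```

```text
t: 13.9
eef_pos: [542.5, 116.9, 42.4]
tcp_rot: [3.142, -0.004, -3.071]
ft_force: [-10.0, -1.0, 7.5]
opening: 0.419
[-0.13537999  1.71767118  0.05534614] [542.46124767 116.94880032  42.35607664] [-9.64462276 -0.36924494  7.9643265 ]
```

View pics/s4.png

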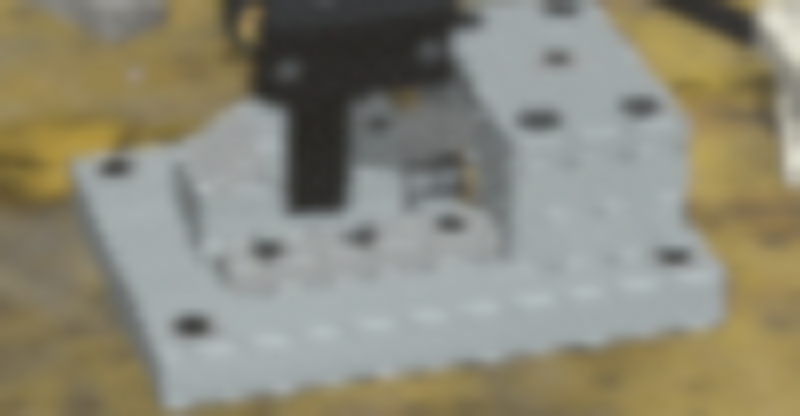

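```bash
python3 - <<'E'
from h import *
c=env.read_camera("side"); K=np.array([[c["fx"],0,c["cx"]],[0,c["fy"],c["cy"]],[0,0,1]])
im=c["image"]; u0,v0,u1,v1=212,160,312,212; F=8
th=np.radians(4)
def pr(p,o=(574.3,116.0,0.8)):
    p=np.atleast_2d(p).astype(float); w=np.c_[p[:,0]*np.cos(th)-p[:,1]*np.sin(th)+o[0],p[:,0]*np.sin(th)+p[:,1]*np.cos(th)+o[1],p[:,2]+o[2]]
    return (cv2.projectPoints(w,np.array(c["rvec"],float),np.array(c["tvec"],float),K,None)[0][:,0]+.5-[u0,v0])*F-.5
I=cv2.resize(im[v0:v1,u0:u1],None,fx=F,fy=F,interpolation=cv2.INTER_CUBIC)
def L(ps,col): cv2.polylines(I,[np.round(pr(ps)).astype(int)],False,col,1)
L([(30,-60,24),(30,-60,80),(30,60,80),(100,60,80),(100,-60,80),(30,-60,80)],(0,0,255))
L([(100,-60,24),(100,-60,80)],(0,0,255))
L([(-110,-80,24),(110,-80,24),(110,-80,0),(-110,-80,0),(-110,-80,24),(-110,80,24)],(0,0,255))
L([(-75,-46,24),(-75,-46,36),(-75,-26,36),(30,-26,36)],(0,0,255))
for h,col in((-75,(0,255,0)),(-80,(255,0,0)),(-70,(255,0,255))):
    L([(h,-20,36),(h,-20,54),(h,20,54)],col); L([(h+25,-20,70),(h+25,20,70)],col); L([(h+80,-20,40),(h+80,-20,70)],col)
cv2.imwrite("pics/s5.png",I)
s=env.state(); print(s["eef_pos"],s["ft_force"])
E
```

```text
[542.48242646 116.93765826  42.36389234] [-10.06317588   0.34002913   6.55044832]
```

View pics/s5.png

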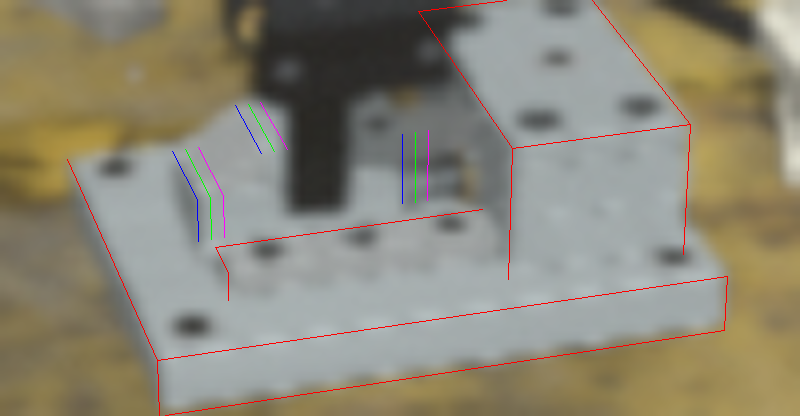

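The overlay fits the plate. The slide's heel and front edges (crop x about 198 and 403) match the line for x = -80, so the heel is about 5 mm proud. Kinematics says -79.8, so much of the 10 N is friction from pressing down. I'll relieve the downforce and then push on.

```bash
python3 -m pendant '[[[0.2,0,0,-0.0002,0],[0.2,0,0,-0.0004,0],[0.2,0,0,-0.0006,0],[0.2,0,0,-0.0006,0],[0.2,0,0,-0.0006,0],[0.2,0,0,-0.0006,0],[0.2,0,0,-0.0006,0],[0.2,0,0,-0.0006,0]]]'; python3 -m pendant '[[[0.2,-0.0005,0,0,0],[0.2,-0.001,0,0,0],[0.2,-0.0015,0,0,0],[0.2,-0.002,0,0,0],[0.2,-0.0025,0,0,0],[0.2,-0.003,0,0,0],[0.2,-0.003,0,0,0],[0.2,-0.003,0,0,0]]]'
```

```text
t: 14.8
eef_pos: [542.7, 117.0, 42.4]
tcp_rot: [3.142, -0.004, -3.071]
ft_force: [-6.2, -1.6, -1.0]
opening: 0.421
t: 15.6
eef_pos: [544.9, 117.1, 42.5]
tcp_rot: [-3.142, -0.006, -3.071]
ft_force: [-10.6, -1.5, 3.1]
opening: 0.416
```

The model (1.25 N/mm spring plus about 0.45 × normal force) fits both readings, so about 5 mm is left to go.

```bash
python3 -m pendant '[[[0.2,0,0,-0.0002,0],[0.2,-0.0005,0,-0.0003,0],[0.2,-0.001,0,-0.0004,0],[0.2,-0.002,0,-0.0005,0],[0.2,-0.003,0,-0.0006,0],[0.2,-0.0035,0,-0.0006,0],[0.2,-0.004,0,-0.0006,0],[0.2,-0.004,0,-0.0006,0]]]'; python3 -m pendant '[[[0.2,0,0,-0.0001,0],[0.2,-0.0005,0,-0.0002,0],[0.2,-0.001,0,-0.0003,0],[0.2,-0.0015,0,-0.0003,0],[0.2,-0.002,0,-0.0003,0],[0.2,-0.002,0,-0.0003,0],[0.2,-0.002,0,-0.0003,0],[0.2,-0.002,0,-0.0003,0]]]'
```

```text
t: 16.4
eef_pos: [547.9, 117.3, 42.6]
tcp_rot: [-3.142, -0.008, -3.071]
ft_force: [-13.6, -0.3, 0.8]
opening: 0.42
t: 17.2
eef_pos: [549.4, 117.5, 42.7]
tcp_rot: [-3.142, -0.009, -3.071]
ft_force: [-13.4, -1.2, 0.2]
opening: 0.418
```

```bash
python3 - <<'E'
from h import *
c=env.read_camera("side"); K=np.array([[c["fx"],0,c["cx"]],[0,c["fy"],c["cy"]],[0,0,1]])
im=c["image"]; u0,v0,u1,v1=212,160,312,212; F=8
th=np.radians(4)
def pr(p,o=(574.3,116.0,0.8)):
    p=np.atleast_2d(p).astype(float); w=np.c_[p[:,0]*np.cos(th)-p[:,1]*np.sin(th)+o[0],p[:,0]*np.sin(th)+p[:,1]*np.cos(th)+o[1],p[:,2]+o[2]]
    return (cv2.projectPoints(w,np.array(c["rvec"],float),np.array(c["tvec"],float),K,None)[0][:,0]+.5-[u0,v0])*F-.5
I=cv2.resize(im[v0:v1,u0:u1],None,fx=F,fy=F,interpolation=cv2.INTER_CUBIC)
def L(ps,col): cv2.polylines(I,[np.round(pr(ps)).astype(int)],False,col,1)
L([(-75,-46,24),(-75,-46,36),(-75,-26,36)],(0,0,255))
for h,col in((-75,(0,255,0)),(-70,(255,0,255))):
    L([(h,-20,44),(h,-20,54),(h,20,54)],col); L([(h+80,-20,55),(h+80,-20,70)],col)
cv2.imwrite("pics/s6.png",I)
# sub-pixel shift of slide edges between the previous picture (side3, TCP x 542.5) and now
a=np.load("side3.npz")["im"].astype(np.float32).mean(2); b=im.astype(np.float32).mean(2)
for n,(x0,y0,x1,y1) in dict(heel=(231,177,244,192),plate=(270,190,300,204)).items():
    print(n,cv2.phaseCorrelate(a[y0:y1,x0:x1].copy(),b[y0:y1,x0:x1].copy(),cv2.createHanningWindow((x1-x0,y1-y0),cv2.CV_32F)))
q=pr([(-80,-10,50),(-73,-10,50)])/F; print("px per 7mm",q[1]-q[0]); s=env.state(); print(s["eef_pos"],s["ft_force"],s["moment"])
E
```

```text
heel ((1.486094045215018, 0.3416336112705416), 0.8434964105818007)
plate ((-0.1843538042787749, 0.4135259943767817), 0.90222716861301)
px per 7mm [ 2.26202887 -0.30794397]
[549.42175602 117.43917799  42.66010861] [-14.75566585  -0.51134449  -1.3952134 ] [-0.16345418  2.55258934  0.01822796]
```

View pics/s6.png

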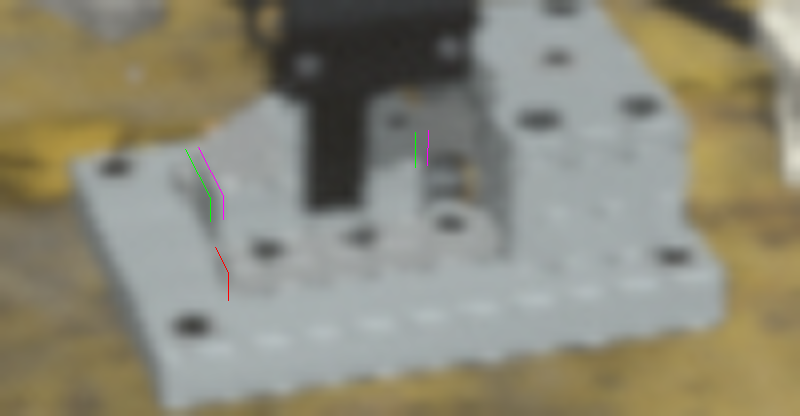

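Front edge (crop x about 423) lies between the -75 and -70 lines, so the heel is about 2.5 mm inside the rail ends. The 14.8 N reading less about 1.5 N friction agrees with that. One hold to check it is steady.

```bash
python3 -m pendant '[[[0.2,0,0,0,0],[0.2,0,0,0,0],[0.2,0,0,0,0],[0.2,0,0,0,0],[0.2,0,0,0,0],[0.2,0,0,0,0],[0.2,0,0,0,0],[0.2,0,0,0,0]]]'; python3 - <<'E'
from h import *
W0=np.load("top0.npz")["im"]; c,W,R,t=cam("top")
for n,(a,b,x,y) in dict(insert=(305,160,332,187),bushing=(316,211,336,229),strap=(128,192,165,222)).items():
    print(n,np.abs(W0[b:y,a:x].astype(int)-c["image"][b:y,a:x]).mean().round(1))
s=env.state(); print(s["eef_pos"],s["ft_force"],s["opening"],s["t"])
E
```

```text
t: 18.05
eef_pos: [549.4, 117.4, 42.6]
tcp_rot: [-3.141, -0.009, -3.071]
ft_force: [-15.2, 0.1, -0.9]
opening: 0.419
insert 10.8
bushing 11.3
strap 12.7
[549.40578234 117.46029341  42.66131994] [-14.48698842  -1.95817045  -1.57496947] 0.4171135727787988 18.1
```

```bash
python3 -c "
from cell import env
print(env.job_done()); s=env.state(); print(s['t'],s['ft_force'],s['eef_pos'])"
```

```text
the job is handed in; nothing more can be done
None
the job is handed in; nothing more can be done
```

The slide is between the rails, nose towards the cavity block. The gripper still holds it from above by its body and presses it against the spring plunger. I handed the job in at about 18 s of the 48 s allowed; no verdict came back.

- **Position:** the last side picture, the tool position and the force put the heel end about 2 to 3 mm inside the rail ends. An image-shift check gave less travel, with the heel nearly flush, but I trust it least.
- **Push:** the wrist read a steady 14.5 to 15.2 N along the push. I put about 1.5 N of that down to friction, leaving roughly 13 N on the spring (about 10.5 mm in). With no friction at all the spring force would still be under 16 N.
- **Seating:** almost no vertical force is left on the tool, so the slide's weight rests on the plate. The tool is tilted about 0.5° under the push.
- **Lowering was not perfectly clean:** the slide touched a rail edge at about 10 N before dropping in. It then leaned on the right-hand rail at about 6 N until I moved it over.
- **Other parts:** nothing was placed behind the heel. The path never went near the insert, bushing or strap, but my last picture comparison of them was inconclusive. All three differed by a similar small amount, which looks like image noise.

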